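# Clamp the dish stack on the shaker

### The job

Clamp the stack of glass dishes on the white shaker: push the blue clamp strap round with the outside of a finger until it is over the dishes and against its stop, then press the red cam lever fully down so that the rubber pad holds the stack. Only push: take nothing between the fingers, do not press the lever down before the strap is over, do not shift the dishes and leave the vial, the bottle and the beaker where they stand.

Things in the scene. Friction and masses are not known exactly. Their poses are not given: they have to be found in the camera images.
- shaker: White shaker with a black rubber top, 180 (x) x 140 (y) x 30 mm, fixed to the bench. Origin under its centre, on the bench. Its own x runs from the dish place towards the clamp post; the dish place is at x = -30 mm, the post at x = +50 mm, both at y = 0. Its place and yaw change from run to run.
- dish_place (a point): Centre of the dish place on the shaker's top (30 mm above the bench), between four short grey pins that stand 14 mm high.
- petri_stack: Loose stack of clear glass dishes, 90 mm across and 43 mm high (top 73 mm above the bench), standing on the dish place. Origin at the centre of its underside.
- clamp_pivot (a point): On the vertical axis of the clamp post, at the lever's level hinge pin, 119 mm above the bench. The post is 28 mm thick up to 78 mm, then a 14 mm stud. Two steel cam discs 40 mm across turn with the lever on the pin and reach up to about 145 mm above the bench.
- swivel (a joint): Angle of the clamp (stud, strap, lever turn together) about the post's axis, rad. 0: strap over the dishes, along the shaker's own -x, against its stop. Grows counter-clockwise from above: at 1.57 the strap points along the shaker's own -y. Starts at 1.1 to 1.6, goes to 1.75. Stays where it is left; takes about 2 N pushed 105 mm from the post.
- strap_push (a point): Mid-section of the blue strap, 105 mm out from the post axis: push its side here. Flat bar 30 mm wide, 14 mm thick, level, ends 140 mm from the post axis; underside 90, top 104 mm above the bench with the lever up (up to 2 mm lower at some starts, 10 mm lower with the lever down). x runs along the strap to the post, z up; push on its -y side to bring it over the dishes.
- pad: Round black rubber pad under the strap, 36 mm across, 80 mm from the post axis, sprung; origin at the middle of its underside, 80 mm above the bench while the lever is up. With the strap over the dishes it comes down on their middle when the lever goes down.
- lever (a joint): Angle of the red cam lever about its level pin, rad. 0: up, 45 degrees above level; grows as it is pushed down; 0.785: level and fully down, against its stop. Starts at 0 to 0.15. Stays where it is left; takes about 3 to 6 N pressed down 50 to 80 mm from the pin, and lowers strap and pad by up to 10 mm.
- lever_end (a point): Point on the upper face of the red lever, 90 mm out from its pin and 14 mm short of its tip. The lever is a flat bar 22 mm wide and 10 mm thick. It leans away from the strap: straight opposite to the strap, seen from above. The point's x runs out along the lever, z is square to its upper face, y is across.
- vial_3: Sample vial with a green cap, 22 mm across, 56 mm high, loose, near the shaker. Origin at the centre of its underside. Leave it.
- dropper_bottle_b: White bottle with a red cap, 33 mm across, 66 mm high, loose, near the shaker. Origin at the centre of its underside. Leave it.
- beaker_small: Small clear beaker, 52 mm across, 63 mm high, loose, near the shaker. Origin at the centre of its underside. Leave it.
There are look-alikes about, which are no part of the job. What is shaped like the shaker but green or turquoise is not meant.

How it is judged (in metres and radians):
On the way, in this order (a step that is already met when the one before it is completed fails the run):
1. the strap is over the dishes, against its stop, the lever still up (value of joint swivel below 0.07 rad and value of joint lever below 0.35 rad), for 0.2 s.
2. the lever is fully down and the pad presses on the dishes (value of joint swivel below 0.07 rad and value of joint lever above 0.71 rad and contact force between pad and petri_stack above 2 N), for 0.2 s.
At the end, for the whole second after the job is handed in: The strap is over the dishes (swivel below 0.07 rad), the lever is down (above 0.71 rad) and at rest, the pad presses on the stack with more than 2 N, the stack stands upright within 8 mm of the dish place, and vial, bottle and beaker are within 20 mm of where they stood (all of step 2 and horizontal distance between petri_stack and dish_place below 0.008 m and angle between petri_stack's own z axis and vertical below 0.1 rad and velocity of joint lever below 0.05 rad/s and distance of each of vial_3, dropper_bottle_b, beaker_small from where it was at the start of the episode below 0.02 m); the robot touches nothing.
It fails at once if the lever is pushed down while the strap is not over the dishes (value of joint lever above 0.35 rad and value of joint swivel above 0.15 rad).
It fails at once if the strap is taken between the fingers (x of the grasp point in the frame of strap_push between -0.045 and 0.085 m and y of the grasp point in the frame of strap_push between -0.008 and 0.008 m and z of the grasp point in the frame of strap_push between -0.012 and 0.012 m).
It fails at once if the lever is taken between the fingers (x of the grasp point in the frame of lever_end between -0.06 and 0.014 m and y of the grasp point in the frame of lever_end between -0.008 and 0.008 m and z of the grasp point in the frame of lever_end between -0.013 and 0.003 m).
It fails at once if the dishes are shifted or lifted (more than 12 mm) (distance of petri_stack from where it was at the start of the episode above 0.012 m).
It fails at once if the vial, the bottle or the beaker is moved (more than 20 mm) (distance of any of vial_3, dropper_bottle_b, beaker_small from where it was at the start of the episode above 0.02 m).
It also fails if it takes over 40 s, if anything falls off the work surface, if the arm or the gripper's body presses on something with over 40 N, if the wrist force passes 120 N, or if a joint passes its speed limit or range.

### The arm

A 6-joint arm with a two-finger parallel gripper is mounted at the origin on the work surface; the furniture and walls round the work are solid. World frame = base frame: x ahead of the robot, y to its left, z up, the work surface at z = 0. Lengths are in mm, angles in rad, forces in N, time in s.
With the tool pointing down it reaches from about 275 to 1000 mm from the base axis. Payload 8.4 kg.
Tool frame: the origin (TCP) lies at the very end of the fingers, on their centre line; the grasp point (between the pads) lies 19 mm behind it; z points along the fingers, x is the direction in which the jaws open and shut, and the axes are right-handed (so a half turn about z gives the same grasp; the last joint's range is limited). The gripper opens to 85 mm and grips with 20 to 120 N. Pads are 22 mm wide; open, the fingers measure 114 mm over their backs; the gripper's body (76 mm by 85 mm) begins 54 mm behind the grasp point. The pads swing forward as they close: fully open they stand 13 mm farther back than shut.
Start: joints at [1.23, 0.353, 1.633, -0, 1.155, -0.002], TCP at [207.721, 589.474, 231.281] pointing down, gripper open.
Joint ranges: [-2.63, 2.63], [-0.92, 2.1], [0.06, 2.66], [-1.3, 4.44], [0, 2.69], [-3.02, 3.02]. Speed limits (rad/s): [2.22, 2.22, 2.79, 3.14, 3.14, 3.14].

### API

Orientations are given as [roll, pitch, yaw] about the fixed x, y, z axes, in that order (R = Rz(yaw) Ry(pitch) Rx(roll)).
In Python, from rig import r gives the robot as it stands.
- The arm moves only by the tool arm_command, never from a script. Its argument "targets" is a list of rows, each a list of 6 numbers: the shift along the tool's x, y, z in m, then the turn, a rotation vector about the tool's x, y, z in rad. A call has 1 to 20 rows; each row shifts and turns the commanded pose from where the row before left it, along the tool's axes as they then stand; what a row does not reach is not made up. A row lasts 1/12 s, in which the tool goes at most 41.7 mm and 7.16 degrees, less where a joint would pass 70% of its speed; a pose out of reach is approached as far as the arm can. A call is refused whole if a number of a shift passes 0.0417 or a number of a turn 0.125, either way. A call with a gripper value outside its range is refused whole. "fingers" is the finger opening in m, from 0 to 0.0854, set as the call begins (left out, the last holds). The fingers move at their own pace and stop on an object; "squeeze" is the grip in N (left out, the last holds). Time passes only in rows, so rows that do not move let the fingers close. It gives the time, the measured TCP pose, the force and the opening at its end, in the units of the state.
- r.sense(): the state, without advancing time (a new reading comes with each control period).
- r.grab_frame(name): name is "scene" or "top" or "wrist"; returns a dict with "image" (400x640x3 uint8, blue, green, red), "fx", "fy", "cx", "cy" (pixels), "xyz" and "orientation" of the camera in the world. Camera axes: x right, y down, z forward; pixel columns grow to the right and rows downward; lengths in mm; the calibration is good to about 2 mm. A picture is of the moment at which its call begins. There is no depth.
- r.sign_off(): hands the job in, once; it reports no verdict.
The state is a dict: "clock": time; "qpos": joint angles; "qvel": joint speeds; "joint_efforts": joint torques, N m; "eef_pos": TCP position; "tcp_rot": TCP orientation; "contact_force": force on the tool from outside, world axes, zero at the start; "wrist_torque": the same for the moment, N m; "opening": opening from 0.0 (shut) to 1.0 (fully open).
Only numpy, scipy, OpenCV 4.12 (cv2) and the standard library are available. Lean on these libraries where they do the work, as an engineer would, in place of code of your own. Each camera call takes 0.05 s, during which the arm holds its last target.

## Working session

There is one attempt and no reset: what is moved stays moved. The work goes in short steps, Python scripts to look and compute and a tool call to move; the robot and the scene stay as the last step left them, time stands still between calls to the robot, and variables do not carry over. Pictures are saved under pics/ and viewed, and the job is handed in when it is done.

Besides the shell and the picture viewer there is one more tool, called after "Emit:" as a command line: name --pt "numbers of a row" for each row, then --argument value for the rest. arm_command: Moves the arm, as the interface text tells. Its arguments: {"type":"object","properties":{"targets":{"type":"array"},"fingers":{"type":"number"},"squeeze":{"type":"number"}},"required":["targets"]}

```bash
ls; mkdir -p pics; python3 - <<'E'
from rig import r
import cv2
print(r.sense())
for n in ["scene","top","wrist"]:
    f=r.grab_frame(n); cv2.imwrite(f"pics/{n}0.png",f["image"])
    print(n,{k:v for k,v in f.items() if k!="image"})
E
```

```text
pics
{'clock': 0.0, 'qpos': array([ 1.22960588e+00,  3.53638130e-01,  1.63415697e+00, -1.61973240e-05,
        1.15521604e+00, -2.39604264e-03]), 'qvel': array([ 0.00018413,  0.00022814, -0.00146264, -0.00055371, -0.00011395,
        0.00075046]), 'joint_efforts': array([ 5.52278623e-03, -6.05254698e+01, -3.42068768e+01,  4.48422134e-04,
        9.42025246e-03, -5.60316482e-05]), 'eef_pos': array([207.55584676, 589.00548643, 230.55817781]), 'tcp_rot': array([3.14158124e+00, 1.41851960e-03, 1.23200847e+00]), 'contact_force': array([-1.02380798,  0.34295204, -0.13203255]), 'wrist_torque': array([-0.00769251,  0.02228962,  0.01523595]), 'opening': 0.998698436219413}
scene {'fx': 390.57568758397804, 'fy': 390.57568758397804, 'cx': 320.791017153981, 'cy': 200.18221862098946, 'xyz': array([ -35.17158338, -839.67506237,  580.06162675]), 'orientation': array([-2.04906499, -0.01144289, -0.54226604])}
top {'fx': 448.11898114802375, 'fy': 448.11898114802375, 'cx': 329.17821969518053, 'cy': 204.85052748092062, 'xyz': array([ 200.69788883,  -78.9659894 , 1197.4066338 ]), 'orientation': array([-2.91929896e+00,  9.58646119e-04, -1.55635637e+00])}
wrist {'fx': 287.20749665244404, 'fy': 287.20749665244404, 'cx': 322.07906628009346, 'cy': 197.56990874802847, 'xyz': array([137.76877357, 613.32624869, 373.13171218]), 'orientation': array([2.84772211e+00, 1.05000702e-03, 1.23262143e+00])}
```

View pics/scene0.png

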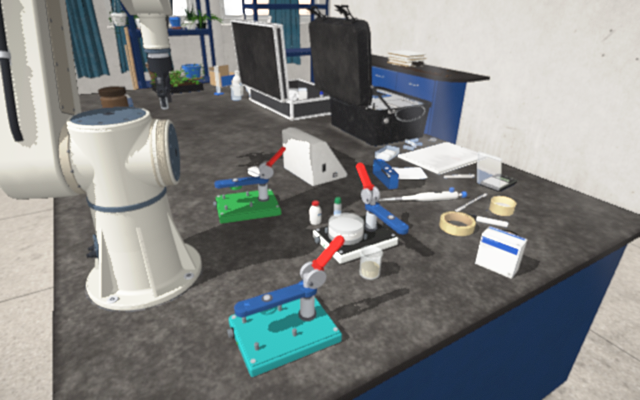

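View pics/top0.png

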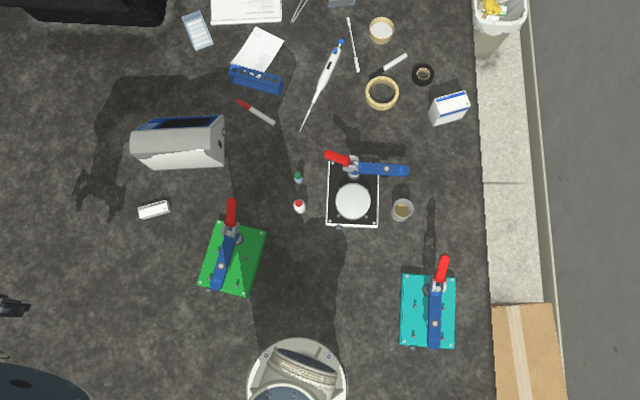

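View pics/wrist0.png

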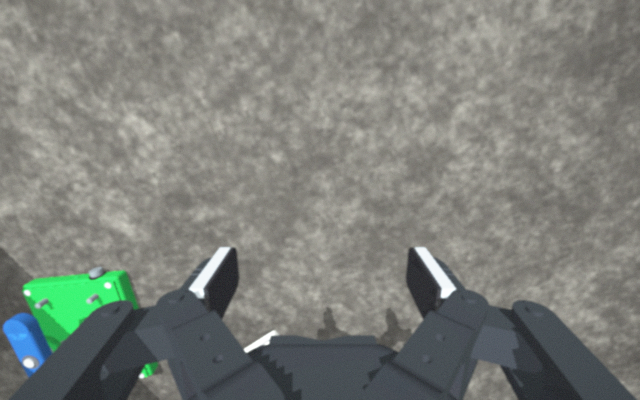

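The top image shows three clamps: white shaker at (353,195), green at (232,258) and turquoise at (428,310). In the scene image they are at (355,235), (248,205) and (285,325). The white one is meant. Next is a close crop to check that choice.

```bash
python3 - <<'E'
import cv2
im=cv2.imread("pics/top0.png"); c=im[135:240,280:430]; cv2.imwrite("pics/topc.png",cv2.resize(c,None,fx=5,fy=5,interpolation=cv2.INTER_CUBIC))
im=cv2.imread("pics/scene0.png"); c=im[155:285,295:425]; cv2.imwrite("pics/scenec.png",cv2.resize(c,None,fx=4.5,fy=4.5,interpolation=cv2.INTER_CUBIC))
E
```

```text
(no output)
```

View pics/topc.png

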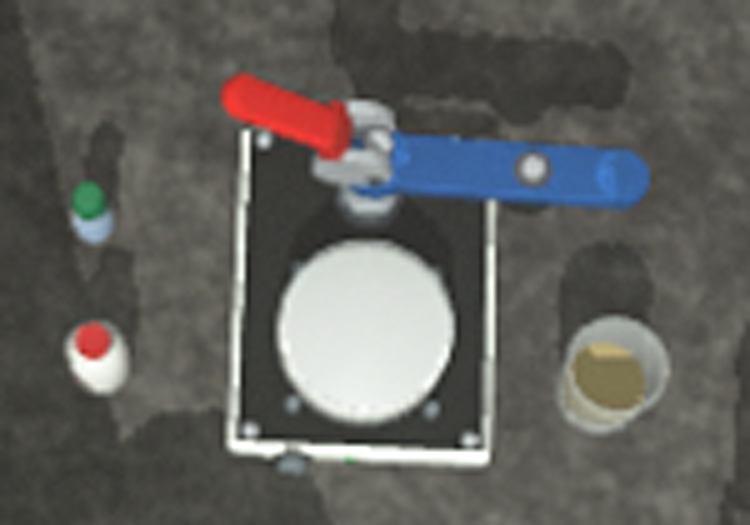

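View pics/scenec.png

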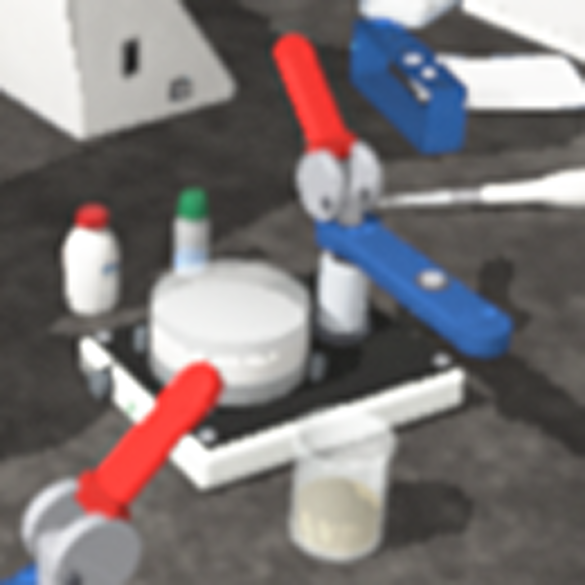

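The crop confirms it: white shaker, black top, glass dishes, strap pointing right in the image. Vial, bottle and beaker stand beside it. Now measuring.

```bash
cat > h.py <<'E'
import numpy as np, cv2
from scipy.spatial.transform import Rotation as R
def ray(f,u,v):
    d=R.from_euler('xyz',f["orientation"]).as_matrix()@np.array([(u-f["cx"])/f["fx"],(v-f["cy"])/f["fy"],1]); return np.array(f["xyz"]),d/np.linalg.norm(d)
def onz(f,u,v,z):
    o,d=ray(f,u,v); return o+d*(z-o[2])/d[2]
def proj(f,p):
    q=R.from_euler('xyz',f["orientation"]).as_matrix().T@(np.array(p)-f["xyz"]); return np.array([f["fx"]*q[0]/q[2]+f["cx"],f["fy"]*q[1]/q[2]+f["cy"]])
def tri(f1,p1,f2,p2):
    o1,d1=ray(f1,*p1);o2,d2=ray(f2,*p2)
    t=np.linalg.lstsq(np.stack([d1,-d2],1),o2-o1,rcond=None)[0]
    a=o1+t[0]*d1;b=o2+t[1]*d2; return (a+b)/2,np.linalg.norm(a-b)
E
python3 - <<'E'
from rig import r
from h import *
np.set_printoptions(precision=1,suppress=True)
f=r.grab_frame("top"); im=f["image"]; g=r.grab_frame("scene")
hsv=cv2.cvtColor(im,cv2.COLOR_BGR2HSV)
def blob(m,x0,x1,y0,y1):
    k=np.zeros(m.shape,np.uint8);k[y0:y1,x0:x1]=m[y0:y1,x0:x1];return k
blue=blob(cv2.inRange(hsv,(100,110,60),(125,255,255)),330,425,150,190)
red=blob(cv2.inRange(hsv,(0,140,90),(8,255,255))|cv2.inRange(hsv,(172,140,90),(180,255,255)),320,360,140,172)
for n,m,z in(("blue",blue,102),("red",red,150)):
    c=max(cv2.findContours(m,0,1)[0],key=cv2.contourArea)
    pts=np.array([onz(f,*p[0],z)[:2] for p in c],np.float32)
    rect=cv2.minAreaRect(pts);print(n,cv2.contourArea(c),rect,cv2.boxPoints(rect).tolist(), cv2.minAreaRect(c))
# black top + white rim: box region
print("dish",onz(f,353.2,201.2,73))
# base corners top at z=30 : crop pix
for u,v in((228,453),(490,465),(243,130),(495,200)):
    print("corner",onz(f,280+u/5,135+v/5,30))
print("silver",onz(f,280+533/5,135+168/5,104))
for n,(u,v),z in(("vial",(88,200),56),("bottle",(93,340),66),("beaker",(620,360),63)):
    print(n,onz(f,280+u/5,135+v/5,z))
# lever tip triangulate; strap tip
print("levertip",tri(f,(280+240/5,135+92/5),g,(295+292/4.5,155+45/4.5)))
print("strap screw",tri(f,(280+533/5,135+168/5),g,(295+433/4.5,155+280/4.5)))
print("dish top c",tri(f,(353.2,201.2),g,(295+231/4.5,155+308/4.5)))
E
```

```text
blue 549.5 ((545.2777099609375, -202.91891479492188), (147.52679443359375, 35.142356872558594), 88.21670532226562) [[525.4195556640625, -276.09979248046875], [560.544921875, -277.1933898925781], [565.1358642578125, -129.738037109375], [530.010498046875, -128.64443969726562]] ((380.1735534667969, 168.50753784179688), (57.90182113647461, 13.161478996276855), 2.4895527362823486)
red 209.0 ((559.1303100585938, -92.30570983886719), (66.43606567382812, 27.835025787353516), 66.15054321289062) [[532.969970703125, -117.05995178222656], [558.42822265625, -128.3146209716797], [585.2906494140625, -67.55146789550781], [559.8323974609375, -56.29679870605469]] ((337.10821533203125, 156.60983276367188), (26.912120819091797, 10.87936782836914), 23.629375457763672)
dish [ 465.3 -136.    73. ]
corner [408.2 -65.4  30. ]
corner [ 403.7 -203.8   30. ]
corner [587.3 -70.7  30. ]
corner [ 549.4 -207.9   30. ]
silver [ 544.6 -219.3  104. ]
vial [538.6  10.7  56. ]
bottle [460.2   5.1  66. ]
beaker [ 454.1 -268.2   63. ]
levertip (array([554.5, -70.2, 187. ]), np.float64(0.6321775246442384))
strap screw (array([ 545.3, -219.7,  104.2]), np.float64(1.7339951166340943))
dish top c (array([ 468.9, -137.3,   66.4]), np.float64(4.34378975783719))
```

Post at about (545.4, -138.4), shaker yaw about -0.03, strap along -y (swivel about 1.57). I'll push on the strap's far (+x) side with the shut fingers. First I shut the fingers, raise the tool and turn it to yaw 0.

Emit:
arm_command --pt "0 0 -0.004 0 0 0.112" --pt "0 0 -0.004 0 0 0.112" --pt "0 0 -0.004 0 0 0.112" --pt "0 0 -0.004 0 0 0.112" --pt "0 0 -0.004 0 0 0.112" --pt "0 0 -0.004 0 0 0.112" --pt "0 0 -0.004 0 0 0.112" --pt "0 0 -0.004 0 0 0.112" --pt "0 0 -0.004 0 0 0.112" --pt "0 0 -0.004 0 0 0.112" --pt "0 0 -0.004 0 0 0.112" --fingers 0 --squeeze 20

```text
clock: 1.17
eef_pos: [207.7, 589.4, 275.3]
tcp_rot: [3.141, 0.0, -0.006]
contact_force: [-0.2, 0.1, 0.3]
opening: -0.002
```

Emit:
arm_command --pt "0.016 0.035 0 0 0 0" --pt "0.016 0.035 0 0 0 0" --pt "0.016 0.035 0 0 0 0" --pt "0.016 0.035 0 0 0 0" --pt "0.016 0.035 0 0 0 0" --pt "0.016 0.035 0 0 0 0" --pt "0.016 0.035 0 0 0 0" --pt "0.016 0.035 0 0 0 0" --pt "0.016 0.035 0 0 0 0" --pt "0.016 0.035 0 0 0 0" --pt "0.016 0.035 0 0 0 0" --pt "0.016 0.035 0 0 0 0" --pt "0.016 0.035 0 0 0 0" --pt "0.016 0.035 0 0 0 0" --pt "0.016 0.035 0 0 0 0" --pt "0.016 0.035 0 0 0 0" --pt "0.016 0.035 0 0 0 0" --pt "0.016 0.035 0 0 0 0" --pt "0.016 0.035 0 0 0 0" --pt "0.016 0.035 0 0 0 0"

```text
clock: 2.83
eef_pos: [528.1, -112.6, 275.3]
tcp_rot: [-3.142, -0.0, -0.0]
contact_force: [-0.2, 0.9, -0.4]
opening: 0.005
```

Emit:
arm_command --pt "0.016 0.035 0 0 0 0" --pt "0.016 0.035 0 0 0 0" --pt "0.016 0.035 0 0 0 0" --pt "0.016 0.035 0 0 0 0" --pt "0 0 0.02 0 0 0" --pt "0 0 0.02 0 0 0" --pt "0 0 0.02 0 0 0" --pt "0 0 0.02 0 0 0" --pt "0 0 0.02 0 0 0" --pt "0 0 0.02 0 0 0" --pt "0 0 0.02 0 0 0" --pt "0 0 0 0 0 0"

```text
clock: 3.83
eef_pos: [589.3, -249.5, 131.2]
tcp_rot: [-3.139, 0.006, -0.0]
contact_force: [-0.8, 0.5, 0.9]
opening: 0.002
```

```bash
python3 - <<'E'
from rig import r
import cv2
from h import *
s=r.sense();print(s["eef_pos"],s["qpos"])
for n in["top","wrist","scene"]:
    f=r.grab_frame(n); im=f["image"]
    print(n,proj(f,s["eef_pos"]))
    if n=="top": im=cv2.resize(im[120:240,300:440],None,fx=4,fy=4)
    if n=="scene": im=cv2.resize(im[140:290,295:445],None,fx=3.5,fy=3.5)
    cv2.imwrite(f"pics/{n}1.png",im)
E
```

```text
[ 589.27918415 -249.50336384  131.19008345] [-4.02875016e-01  4.82652702e-01  1.67735537e+00  2.82927636e-05
  9.87983214e-01 -4.02848877e-01]
top [399.74716691 148.46394496]
wrist [320.68064814 247.96724385]
scene [414.07290482 208.40340139]
```

View pics/top1.png

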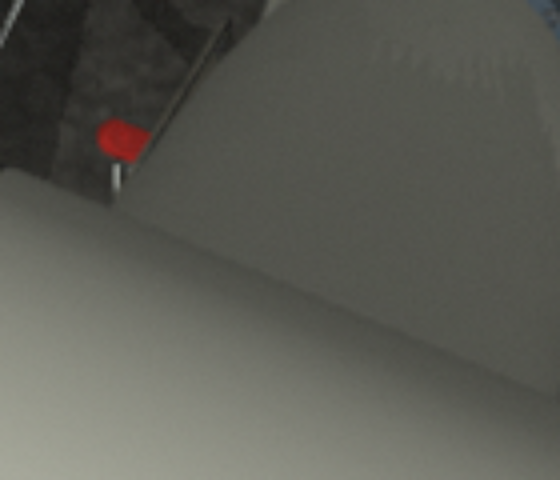

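View pics/wrist1.png

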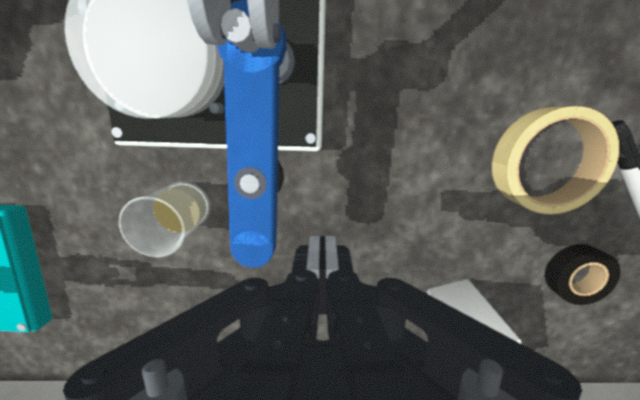

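View pics/scene1.png

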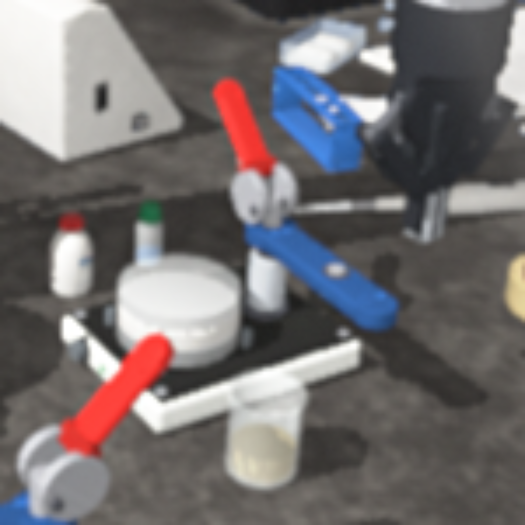

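```bash
python3 - <<'E'
from rig import r
from h import *
f=r.grab_frame("wrist")
for n,(u,v),z in(("screw",(250,184),104),("tip",(252,267),104),("L90",(228,90),104),("R90",(279,90),104),("L230",(231,230),104),("R230",(277,230),104),("fing L",(293,260),140),("fing R",(352,260),140),("bk",(252,267),104),("beaker",(164,218),63),("pinhead",(237,30),140)):
    print(n,onz(f,u,v,z).round(1))
E
```

```text
screw [ 546.8 -221.3  104. ]
tip [ 544.  -279.8  104. ]
L90 [ 538.3 -166.1  104. ]
R90 [ 567.3 -166.   104. ]
L230 [ 532.1 -252.4  104. ]
R230 [ 562.3 -252.4  104. ]
fing L [ 576.3 -254.4  140. ]
fing R [ 608.1 -254.4  140. ]
bk [ 544.  -279.8  104. ]
beaker [ 465.3 -259.7   63. ]
pinhead [ 555.4 -144.2  140. ]
```

Emit:
arm_command --pt "0 0 0.015 0 0 0" --pt "0 0 0.015 0 0 0" --pt "0 0 0.013 0 0 0" --pt "0 0 0 0 0 0"

```text
clock: 4.37
eef_pos: [590.8, -250.1, 90.9]
tcp_rot: [-3.141, 0.002, 0.0]
contact_force: [-1.7, 0.6, -1.1]
opening: -0.001
```

Emit:
arm_command --pt "0 0 0.004 0 0 0" --pt "-0.005 0 0 0 0 0.02" --pt "-0.005 0 0 0 0 0.02" --pt "-0.005 0 0 0 0 0" --pt "-0.009 0.002 0 0 0 0.08" --pt "-0.009 0.002 0 0 0 0.08" --pt "-0.009 0.002 0 0 0 0.08" --pt "-0.009 0.002 0 0 0 0.08" --pt "-0.009 0.002 0 0 0 0.08" --pt "0 0 0 0 0 0"

```text
clock: 5.2
eef_pos: [529.5, -251.1, 88.9]
tcp_rot: [3.141, -0.0, -0.444]
contact_force: [-0.1, -0.2, 0.4]
opening: 0.001
```

```bash
python3 - <<'E'
from rig import r
import cv2
s=r.sense();print(s["eef_pos"],s["tcp_rot"],s["contact_force"])
f=r.grab_frame("wrist");cv2.imwrite("pics/w2.png",f["image"])
f=r.grab_frame("scene");cv2.imwrite("pics/s2.png",cv2.resize(f["image"][140:290,295:445],None,fx=3.5,fy=3.5))
E
```

```text
[ 529.53729232 -251.06077131   88.89659091] [ 3.14146860e+00 -8.49935023e-05 -4.44143362e-01] [-0.10160115 -0.18033509  0.44008154]
```

View pics/w2.png

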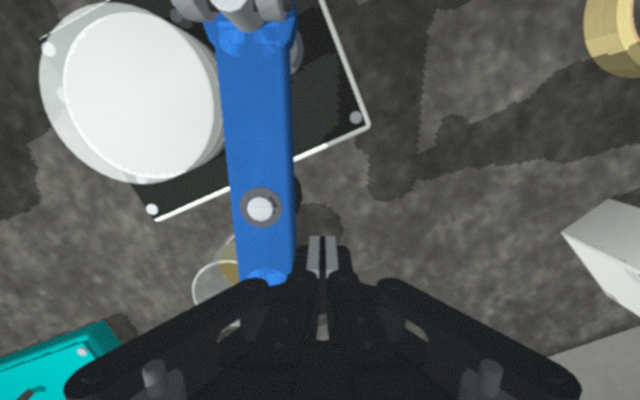

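View pics/s2.png

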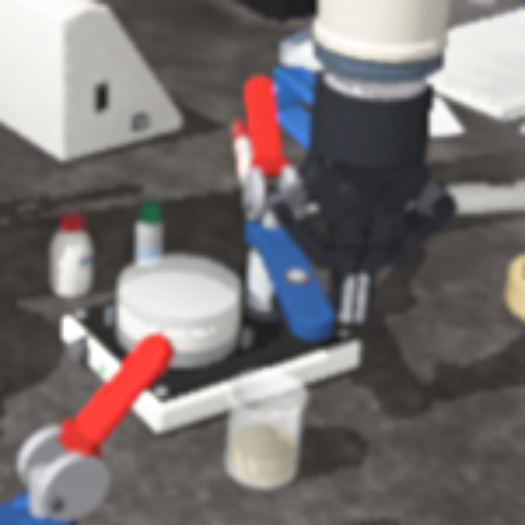

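Emit:
arm_command --pt "-0.009 0.002 0 0 0 0.08" --pt "-0.009 0.002 0 0 0 0.08" --pt "-0.009 0.002 0 0 0 0.08" --pt "-0.009 0.002 0 0 0 0.08" --pt "-0.009 0.002 0 0 0 0.08" --pt "-0.009 0.002 0 0 0 0.08" --pt "-0.009 0.002 0 0 0 0.08" --pt "-0.009 0.002 0 0 0 0.08" --pt "-0.009 0.002 0 0 0 0.08" --pt "-0.009 0.002 0 0 0 0.08" --pt "-0.009 0.002 0 0 0 0.08" --pt "-0.009 0.002 0 0 0 0.08" --pt "0 0 0 0 0 0"

```text
clock: 6.38
eef_pos: [446.7, -185.0, 88.5]
tcp_rot: [3.142, 0.0, -1.401]
contact_force: [-0.5, -1.1, -0.3]
opening: 0.001
```

```bash
python3 - <<'E'
from rig import r
import cv2
s=r.sense();print(s["eef_pos"],s["tcp_rot"],s["contact_force"])
f=r.grab_frame("wrist");cv2.imwrite("pics/w3.png",f["image"])
f=r.grab_frame("scene");cv2.imwrite("pics/s3.png",cv2.resize(f["image"][140:290,295:445],None,fx=3.5,fy=3.5))
E
```

```text
[ 446.68019101 -184.98255199   88.49986365] [ 3.14151272e+00  3.40319675e-05 -1.40064282e+00] [-0.45028969 -1.1306819  -0.26254041]
```

View pics/w3.png

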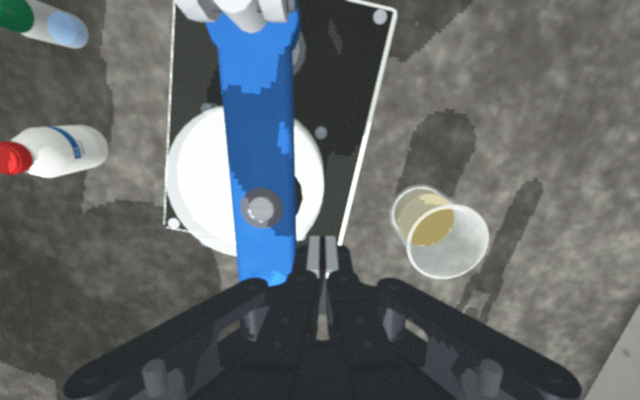

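View pics/s3.png

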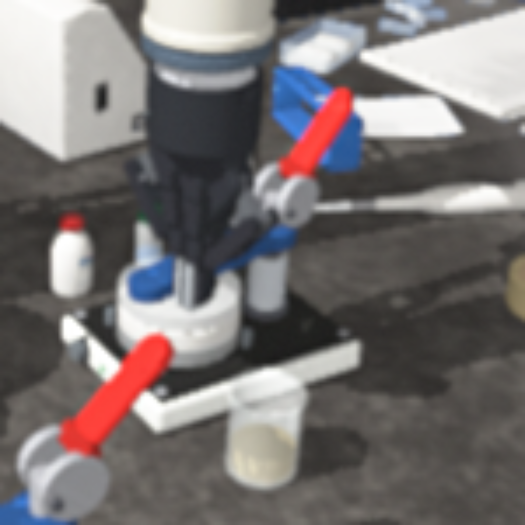

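Emit:
arm_command --pt "-0.005 0.001 0 0 0 0.04" --pt "-0.005 0.001 0 0 0 0.04" --pt "-0.004 0.001 0 0 0 0.04" --pt "-0.004 0.001 0 0 0 0.04" --pt "-0.002 0 0 0 0 0.02" --pt "-0.002 0 0 0 0 0.02"

```text
clock: 6.98
eef_pos: [441.1, -164.6, 88.3]
tcp_rot: [3.141, -0.0, -1.598]
contact_force: [-1.7, -1.8, 1.1]
opening: 0.002
```

Emit:
arm_command --pt "-0.002 0 0 0 0 0" --pt "-0.002 0 0 0 0 0"

```text
clock: 7.15
eef_pos: [441.0, -160.9, 88.3]
tcp_rot: [3.141, -0.001, -1.598]
contact_force: [-4.4, -10.0, 1.2]
opening: 0.001
```

Emit:
arm_command --pt "-0.002 0 0 0 0 0" --pt "-0.002 0 0 0 0 0"

```text
clock: 7.32
eef_pos: [440.9, -157.9, 88.3]
tcp_rot: [3.141, -0.003, -1.597]
contact_force: [-6.8, -17.7, 1.1]
opening: -0.001
```

```bash
python3 - <<'E'
from rig import r
import cv2
f=r.grab_frame("wrist");cv2.imwrite("pics/w4.png",f["image"])
f=r.grab_frame("scene");cv2.imwrite("pics/s4.png",cv2.resize(f["image"][140:290,295:445],None,fx=3.5,fy=3.5))
s=r.sense();print(s["eef_pos"],s["contact_force"],s["clock"])
E
```

```text
[ 440.88771639 -158.11630509   88.38026058] [ -6.39071058 -17.19561011   1.02279164] 7.4167
```

View pics/w4.png

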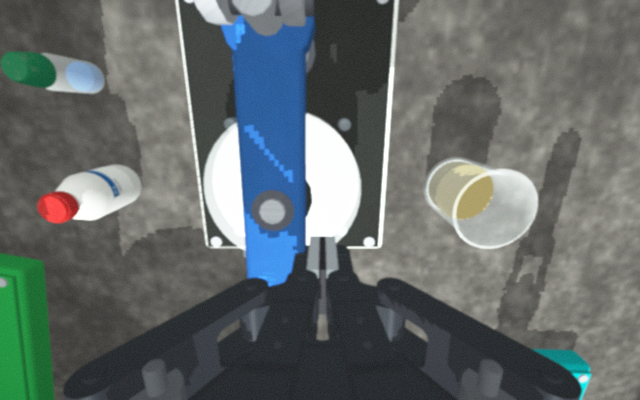

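View pics/s4.png

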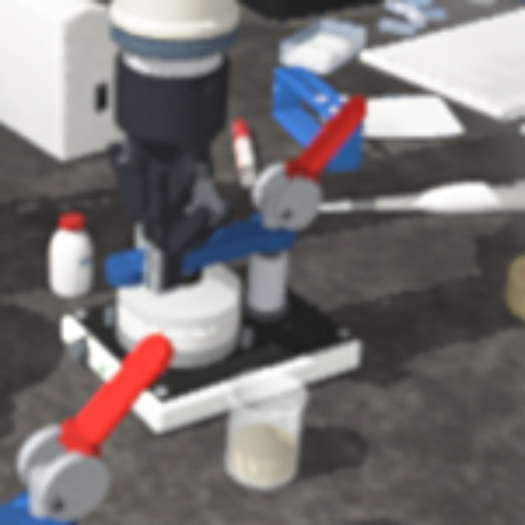

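```bash
python3 - <<'E'
from rig import r
from h import *
f=r.grab_frame("wrist")
for n,(u,v),z in(("screw",(272,212),103),("L50",(234,60),103),("R50",(306,60),103),("L",(243,200),103),("R",(302,200),103),("cornL",(206,247),30),("cornR",(383,247),30),("edgeL",(180,10),30),("edgeR",(398,10),30)):
    print(n,onz(f,u,v,z).round(1))
im=f["image"];g=cv2.inRange(im,(170,170,170),(255,255,255))
E
```

```text
screw [ 469.3 -135.6  103. ]
L50 [ 535.  -125.1  103. ]
R50 [ 534.3 -154.3  103. ]
L [ 475.5 -122.5  103. ]
R [ 474.8 -150.   103. ]
cornL [416.2 -68.7  30. ]
cornR [ 412.6 -205.1   30. ]
edgeL [575.2 -75.5  30. ]
edgeR [ 572.  -208.4   30. ]
```

Emit:
arm_command --pt "0.008 0 0 0 0 0" --pt "0.01 0 0 0 0 0" --pt "0.01 0 0 0 0 0" --pt "0 0 -0.03 0 0 0" --pt "0 0 -0.03 0 0 0" --pt "0 0 -0.03 0 0 0" --pt "0 0 -0.03 0 0 0" --pt "0 0 -0.03 0 0 0" --pt "0 0 -0.01 0 0 0" --pt "-0.007 -0.028 0 0 0 0" --pt "-0.007 -0.028 0 0 0 0" --pt "-0.007 -0.028 0 0 0 0" --pt "-0.007 -0.028 0 0 0 0" --pt "-0.007 -0.028 0 0 0 0" --pt "-0.007 -0.028 0 0 0 0" --pt "0 0 0 0 0 0" --pt "0 0 0 0 0 0"

```text
clock: 8.88
eef_pos: [610.0, -147.0, 246.9]
tcp_rot: [3.14, 0.001, -1.599]
contact_force: [-0.9, -0.6, -0.2]
opening: 0.003
```

```bash
python3 - <<'E'
from rig import r
import cv2
s=r.sense();print(s["eef_pos"],s["tcp_rot"],s["contact_force"])
f=r.grab_frame("wrist");cv2.imwrite("pics/w5.png",f["image"])
f=r.grab_frame("scene");cv2.imwrite("pics/s5.png",cv2.resize(f["image"][140:290,295:445],None,fx=3.5,fy=3.5))
E
```

```text
[ 609.95721975 -146.97291764  246.85079084] [ 3.13996835e+00  6.20946541e-04 -1.59856558e+00] [-0.94717518 -0.64707795 -0.18599337]
```

View pics/w5.png

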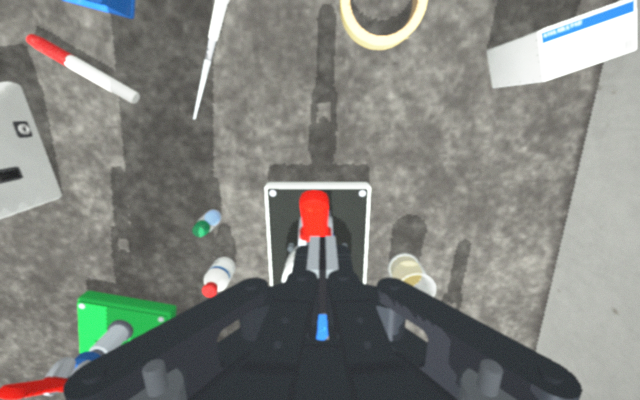

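View pics/s5.png

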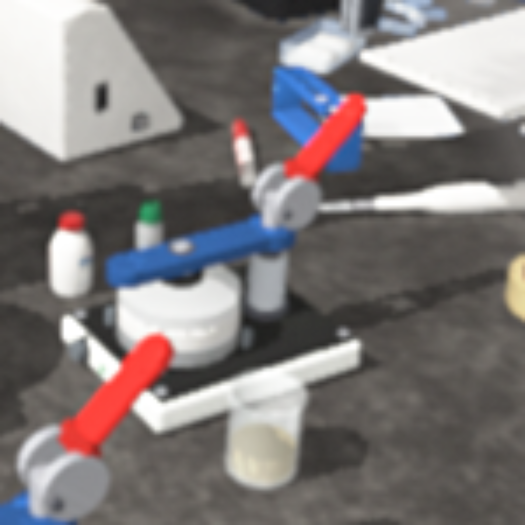

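```bash
python3 - <<'E'
from rig import r
from h import *
f=r.grab_frame("wrist");g=r.grab_frame("scene")
for z in(190,180): print(onz(f,314,197,z).round(1), onz(f,316,230,160).round(1))
print(tri(f,(314,194),g,(295+358/3.5,140+99/3.5)))
print("strap screw",proj(g,(468,-136,103)),(295+181/3.5,140+247/3.5))
E
```

```text
[ 622.  -142.3  190. ] [ 583.1 -141.8  160. ]
[ 619.  -141.9  180. ] [ 583.1 -141.8  160. ]
(array([ 623.37237376, -141.69561129,  189.14091617]), np.float64(1.8385796805245724))
strap screw [345.509617   210.99293401] (346.7142857142857, 210.57142857142856)
```

Emit:
arm_command --pt "-0.005 -0.002 0.015 0 0 0" --pt "0 0 0.02 0 0 0" --pt "0 0 0.015 0 0 0" --pt "0 0 0.006 0 0 0" --pt "0 0 0.006 0 0 0" --pt "0 0 0.006 0 0 0" --pt "0 0 0.006 0 0 0" --pt "0 0 0.006 0 0 0"

```text
clock: 9.75
eef_pos: [612.2, -142.5, 168.8]
tcp_rot: [-3.14, -0.0, -1.6]
contact_force: [0.2, -0.2, 2.7]
opening: 0.001
```

Emit:
arm_command --pt "0 0 0.006 0 0 0" --pt "0 0 0.006 0 0 0" --pt "0 0 0.006 0 0 0" --pt "0 0 0.006 0 0 0" --pt "0 0 0.006 0 0 0"

```text
clock: 10.17
eef_pos: [611.9, -142.3, 137.8]
tcp_rot: [-3.141, -0.0, -1.6]
contact_force: [1.2, 0.4, 3.6]
opening: 0.002
```

Emit:
arm_command --pt "0 0 0.004 0 0 0" --pt "0 0 0.003 0 0 0"

```text
clock: 10.33
eef_pos: [611.7, -142.2, 130.7]
tcp_rot: [-3.141, 0.0, -1.6]
contact_force: [1.8, 0.5, 3.2]
opening: -0.003
```

Emit:
arm_command --pt "0 0 0.003 0 0 0" --pt "0 0 0.002 0 0 0"

```text
clock: 10.5
eef_pos: [611.9, -142.3, 126.1]
tcp_rot: [-3.141, -0.0, -1.6]
contact_force: [1.6, -0.6, 3.2]
opening: 0.001
```

Emit:
arm_command --pt "0 0 0.002 0 0 0" --pt "0 0 0.002 0 0 0"

```text
clock: 10.67
eef_pos: [612.4, -142.4, 123.0]
tcp_rot: [-3.14, -0.0, -1.6]
contact_force: [-0.4, 0.9, 19.5]
opening: -0.001
```

Emit:
arm_command --pt "0 0 0.001 0 0 0" --pt "0 0 0 0 0 0" --pt "0 0 0 0 0 0" --pt "0 0 0 0 0 0"

```text
clock: 11.0
eef_pos: [612.4, -142.4, 123.1]
tcp_rot: [-3.14, -0.0, -1.6]
contact_force: [-1.0, 1.3, 15.4]
opening: -0.0
```

Emit:
arm_command --pt "0 0 -0.006 0 0 0" --pt "0 0 -0.01 0 0 0" --pt "0 0 -0.03 0 0 0" --pt "0 0 -0.04 0 0 0" --pt "0 0 -0.04 0 0 0" --pt "0 -0.03 0 0 0 0" --pt "0 -0.03 0 0 0 0" --pt "0 -0.03 0 0 0 0" --pt "0 0 0 0 0 0" --pt "0 0 0 0 0 0"

```text
clock: 11.83
eef_pos: [701.6, -144.7, 246.4]
tcp_rot: [3.14, 0.0, -1.6]
contact_force: [0.3, -0.9, 0.6]
opening: -0.001
```

```bash
python3 - <<'E'
from rig import r
import cv2
s=r.sense();print(s["eef_pos"],s["contact_force"])
f=r.grab_frame("wrist");cv2.imwrite("pics/w6.png",f["image"])
f=r.grab_frame("scene");cv2.imwrite("pics/s6.png",cv2.resize(f["image"][140:290,295:445],None,fx=3.5,fy=3.5))
E
```

```text
[ 701.60196658 -144.6966926   246.3804971 ] [ 0.30539942 -0.91127252  0.59962885]
```

View pics/w6.png

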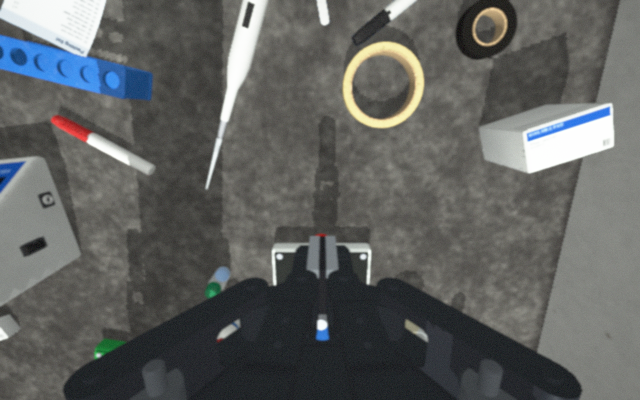

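View pics/s6.png

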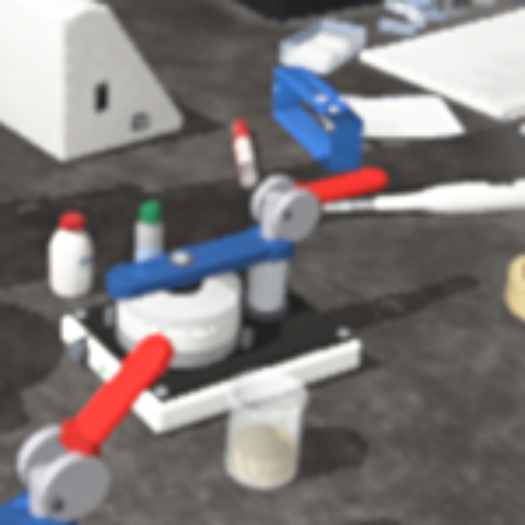

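```bash
python3 - <<'E'
from rig import r
from h import *
g=r.grab_frame("scene")
print("tip seen",295+380/3.5,140+179/3.5)
for a in(0,.1,.2): print(a,proj(g,(549+100*np.cos(a),-142,119+100*np.sin(a))))
print("screw seen",295+181/3.5,140+258/3.5)
for s in(0,.05,.1):
    t=np.pi-.03+s; print(s,proj(g,(548+80*np.cos(t),-139+80*np.sin(t),94)), "strap tip",proj(g,(548+135*np.cos(t),-139+135*np.sin(t),94)))
print(r.sense()["clock"])
E
```

```text
tip seen 403.57142857142856 191.14285714285714
0 [402.30454318 190.59874431]
0.1 [402.56186839 187.30855298]
0.2 [402.53602133 184.09951185]
screw seen 346.7142857142857 213.71428571428572
0 [345.5109055  214.19836596] strap tip [326.72959484 219.37402665]
0.05 [346.3977143  214.87611173] strap tip [328.16668578 220.57668582]
0.1 [347.35462814 215.5377489 ] strap tip [329.73448117 221.75594439]
11.9833
```

```bash
python3 -c "
from rig import r
print(r.sign_off())"
```

```text
the job is handed in; nothing more can be done
None
```

The clamp is closed on the dish stack and the job is handed in at about 12 s on the robot's clock. With the fingers shut, I pushed the strap round over the dishes until it met its stop at about 17 N. Then I pressed the lever down until it met its stop at 15–20 N, and backed the arm clear.

**What the last checks showed:**
- **Lever:** in the last scene picture its tip is within about 1 px of where a level lever should be.
- **Strap:** it lies over the dishes. Its screw was in the same image column before and after the lever press, so the press did not turn it.
- **Loose things:** the dishes, vial, bottle and beaker look unmoved in the pictures. I did not measure their positions again.
- **Arm:** clear of everything, with the sensed force at noise level.

**What I could not settle:**
- **Swivel angle:** the pictures give it only to about 0.03 to 0.05 rad. That the strap is against its stop rests mainly on the push force.
- **Pad force:** I could not measure it directly.

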